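Show a sweet in its dish to the goods-in camera from two sides

ROBOT

A 6-joint arm with a two-finger parallel gripper is mounted at the origin on the work surface. World frame = base frame: x ahead of the robot, y to its left, z up, the work surface at z = 0. Lengths are in mm, angles in rad, forces in N, time in s.
With the tool pointing down it reaches from about 300 to 775 mm from the base axis. Payload 14.6 kg.
Tool frame: the origin (TCP) lies between the finger pads; the fingertips stand 19 mm ahead of it and the grasp point (between the pads) is the TCP (manip.tcp_to_tips is the distance from the TCP to the fingertips, in mm); x points along the fingers, z is the direction in which the jaws open and shut, and the axes are right-handed (so a half turn about x gives the same grasp; the last joint's range is limited). The gripper opens to 94 mm and grips with 3 to 60 N. Pads are 16 mm wide; open, the fingers measure 119 mm over their backs; the gripper's body (75 mm by 177 mm) begins 78 mm behind the grasp point.
Start: joints at [1.034, 0.3, 1.521, -0, 1.321, -0.067], TCP at [248.985, 490.404, 224.446] pointing down, gripper open.
Joint ranges: [-3.03, 3.03], [-0.79, 2.21], [0.23, 2.52], [-1.04, 4.18], [0, 3.07], [-2.55, 2.55]. Speed limits (rad/s): [2.22, 2.22, 2.57, 3.14, 3.14, 3.14].

INTERFACE

Orientations are given as [roll, pitch, yaw] about the fixed x, y, z axes, in that order (R = Rz(yaw) Ry(pitch) Rx(roll)).
In Python, from cell import manip gives the robot as it stands.
- The arm moves only by the tool jog_arm, never from a script. Its argument "moves" is a list that holds one entry, the list of rows, each a list of 6 numbers: the shift along the world's x, y, z in mm, then the turn, a rotation vector about the world's x, y, z in degrees. In form: [[[dx, dy, dz, wx, wy, wz], ...]]. A call has 1 to 5 rows; each row shifts and turns the pose as measured when the row begins; what a row does not reach is not made up. A row lasts 1/10 s, in which the tool goes at most 50 mm and 8.59 degrees, less where a joint would pass 70% of its speed; a pose out of reach is approached as far as the arm can. A call is refused whole if a number of a shift passes 50 or a number of a turn 8.59, either way. A call with a gripper value outside its range is refused whole. "gripper" is the opening, from -1 (shut) to 1 (fully open), set as the call begins (left out, the last holds). The fingers move at their own pace and stop on an object; "squeeze" is the grip in N (left out, the last holds). Time passes only in rows, so rows that do not move let the fingers close. It gives the time, the measured TCP pose, the force and the opening at its end, in the units of the state.
- manip.read_state(): the state, without advancing time (a new reading comes with each control period).
- manip.camera(name): name is "side" or "top"; returns (picture, depth): 400x640x3 uint8, blue, green, red; 400x640 float32, mm along the optical axis (not along the pixel's ray), 0 where there is no reading.
- manip.camera_params(name): a dict with "fx", "fy", "cx", "cy" (pixels), "rvec" (rotation vector, rad) and "tvec" (3), from world to camera coordinates, as OpenCV has them. Camera axes: x right, y down, z forward; pixel columns grow to the right and rows downward; lengths in mm; the calibration is good to about 2 mm. A picture is of the moment at which its call begins. camera_params takes no time and is no camera call.
- manip.sign_off(): hands the job in, once; it reports no verdict.
The state is a dict: "clock": time; "joints": joint angles; "qd": joint speeds; "effort": joint torques, N m; "eef_pos": TCP position; "eef_rot": TCP orientation; "wrist_force": force on the tool from outside, world axes, zero at the start; "moment": the same for the moment, N m; "finger_gap": finger opening in mm.
Only numpy, scipy, OpenCV 4.12 (cv2) and the standard library are available. Lean on these libraries where they do the work, as an engineer would, in place of code of your own. Each camera call takes 0.05 s, during which the arm holds its last target. There are 200 camera calls.

TASK

Flip the hinged backing leaf on the viewing stand right over by its orange bar so that it lies flat with its black face up, then lift the white dish with the red sweet by its blue handle and hold it level and still for about a second, centred over the black face some 12 cm above the table, handle pointing to the stand's front as it did on the pad. Then turn the dish there a quarter turn, counter-clockwise seen from above, so that the handle points to the stand's right, and finish still holding it so, level and centred over the black face. Keep the sweet in the middle of the dish throughout without touching it, and leave the other things on the bench where they are.

Things in the scene. Friction and masses are not known exactly. Their poses are not given: they have to be found in the camera images.
- stand: The viewing stand, fixed to the bench: grey base plate 160 (x) by 225 (y) by 12 mm, on it an aluminium bed 120 by 200 mm whose top is 30 mm above the table; small hinge blocks at x = +-69 mm, y = 0 reach 46 mm high. Origin: centre of the underside. Its -x is its front (roughly towards the robot), its -y its right side (marked by an orange strip on the base plate).
- leaf (a joint): Hinge angle of the backing leaf in rad: 0 = lying flat on the stand's left (+y) half with the white face up, pi = lying flat on the right (-y) half with the black face up, pi/2 = standing upright; stops at 0 and pi. It may start slightly raised. Hinge line: along the stand's x axis, at stand y = 0, z = 33 mm. The leaf is 120 mm (along the hinge) by 110 mm and 6 mm thick; the hinge is stiff (0.18 N m friction), so the leaf stays where it is left.
- leaf_bar (a point): Centre of the leaf's round orange grip bar: diameter 12 mm, lying parallel to the hinge line, 150 mm from it, in the plane of the leaf (33 mm above the table when the leaf lies flat). 82 mm of it is free between its two flat steel arms, and there is an open gap of 34 mm between bar and leaf edge for a finger. Its axes turn with the leaf; x along the bar.
- leaf_middle (a point): Middle of the leaf, 58 mm from the hinge line, half-way through its thickness. With the leaf flipped over it lies at stand x = 0, y = -58 mm, 33 mm above the table.
- pad: Black rubber rest pad on which the dish starts, fixed, 150 by 130 by 10 mm, set parallel to the stand; the dish stands centred on it with the handle to the pad's -x side (same direction as the stand's -x). Origin: centre of the underside.
- dish: White dished plate, outer diameter 119 mm, rim 25 mm above its underside, 0.12 to 0.24 kg, with a straight blue handle along its -x axis. Its floor rises gently (5 degrees) from the centre to 30 mm radius and then at 20 degrees to the rim. Origin: centre of the underside; z up.
- dish_handle (a point): Grip point of the dish's blue handle: a straight rectangular bar 16 mm wide and 18 mm tall that runs radially (along the dish's x axis) from 56 to 128 mm from the dish centre; this point is its centre line 98 mm from the dish centre, at dish x = -98 mm, 27 mm above the dish's underside. The dish's axes.
- dish_floor (a point): Lowest point of the dish's upper surface, at the dish centre, 10 mm above its underside. The dish's axes; its -x points along the handle.
- sweet_center (a point): Centre of the loose hard red sweet, a ball of diameter 32 mm, 25 g, that lies in the middle of the dish and rolls freely.
- jar: Bystander: closed amber glass jar with red cap, diameter 72, 85 mm tall. Origin: centre of the underside.
- can: Bystander: food can with green label, diameter 74, 75 mm tall. Origin: centre of the underside.
- carton: Bystander: cardboard carton 70 by 70 mm, 80 mm tall. Origin: centre of the underside.
- tape: Bystander: roll of brown tape lying flat, diameter 100, 48 mm tall. Origin: centre of the underside.
- marker: Bystander: blue marker pen lying on the bench, diameter 16, 120 mm long. Origin: underside of its middle.
- scanner: Bystander: yellow and black hand scanner lying on the bench, 150 by 60 mm, 45 mm tall. Origin: on its underside.
- tea: Bystander: green packet 100 by 140 mm, 70 mm tall. Origin: centre of the underside.
- sweet: The same red sweet; this origin lies on its surface and turns with it as it rolls: use sweet_center instead.
There are look-alikes about, which are no part of the job. What is shaped like the dish but brown is not meant.

How it is judged (in metres and radians):
On the way, in this order (a step that is already met when the one before it is completed fails the run):
1. the leaf is flipped over and lies flat with its black face up (value of joint leaf above 2.95 rad), for 0.2 s.
2. the dish is held level over the black face, handle to the stand's front, sweet in the middle (value of joint leaf above 2.95 rad and horizontal distance between dish_floor and leaf_middle below 0.035 m and height (world z) of dish_floor between 0.085 and 0.22 m and angle between dish_floor's own z axis and vertical below 0.12 rad and horizontal distance between sweet_center and dish_floor below 0.015 m and distance between sweet_center and dish_floor below 0.025 m and contact force between the fingers and dish above 1 N and contact force between dish and stand below 0.1 N and angle between the x axis of dish_floor and the x axis of stand, either way round below 0.2 rad and x of dish_handle in the frame of stand below -0.05 m), for 0.5 s.
3. the dish is turned a quarter turn over the black face, handle to the stand's right, sweet in the middle (value of joint leaf above 2.95 rad and horizontal distance between dish_floor and leaf_middle below 0.035 m and height (world z) of dish_floor between 0.085 and 0.22 m and angle between dish_floor's own z axis and vertical below 0.12 rad and horizontal distance between sweet_center and dish_floor below 0.015 m and distance between sweet_center and dish_floor below 0.025 m and contact force between the fingers and dish above 1 N and contact force between dish and stand below 0.1 N and angle between the x axis of dish_floor and the y axis of stand, either way round below 0.2 rad and y of dish_handle in the frame of stand below -0.108 m), for 0.2 s.
At the end, for the whole second after the job is handed in: Leaf black face up (over 2.95 rad); dish held in the gripper, still, floor 85 to 220 mm above the table, off the stand, centre within 35 mm of the leaf's middle, tilt under 0.12 rad, handle to the stand's right (-y) within 0.2 rad; sweet within 15 mm of the dish's centre (all of step 3 and linear speed of dish below 0.05 m/s and angular speed of dish below 0.3 rad/s); the arm keeps its last pose, push and grip.
It fails at once if the sweet rolls more than 25 mm from the middle of the dish or leaves it (horizontal distance between sweet_center and dish_floor above 0.025 m or distance between sweet_center and dish_floor above 0.045 m).
It fails at once if the sweet is touched by the robot (contact force between any of the fingers, the arm and sweet above 0.5 N).
It fails at once if something else on the bench is shifted by more than 30 mm (distance of any of jar, can, carton, tape, marker, scanner, tea from where it was at the start of the episode above 0.03 m).
It also fails if it takes over 72 s, if anything falls off the work surface, if the arm or the gripper's body presses on something with over 40 N, if the wrist force passes 120 N, or if a joint passes its speed limit or range.

## Working session

There is one attempt and no reset: what is moved stays moved. The work goes in short steps, Python scripts to look and compute and a tool call to move; the robot and the scene stay as the last step left them, time stands still between calls to the robot, and variables do not carry over. Pictures are saved under pics/ and viewed, about 8 in all and at most 12, crops included, and the job is handed in when it is done.

Besides the shell and the picture viewer there is one more tool, called as a command line: name --argument value ..., lists and objects as JSON in quotes. jog_arm: Moves the arm, as the interface text tells. Its arguments: {"type":"object","properties":{"moves":{"type":"array","items":{"type":"array","items":{"type":"array","items":{"type":"number"}}}},"gripper":{"type":"number"},"squeeze":{"type":"number"}},"required":["moves"]}

```bash
mkdir -p pics
cat > h.py <<'E'
import numpy as np, cv2
from cell import manip
def cam(n):
    im,d=manip.camera(n); p=manip.camera_params(n)
    R=cv2.Rodrigues(np.array(p['rvec'],float))[0]; t=np.array(p['tvec'],float).ravel()
    return im,d,p,R,t
def pts(d,p,R,t):
    v,u=np.mgrid[:d.shape[0],:d.shape[1]]
    c=np.stack([(u-p['cx'])/p['fx']*d,(v-p['cy'])/p['fy']*d,d],-1)
    return (c-t)@R
def ray(u,v,z,p,R,t):
    r=R.T@np.array([(u-p['cx'])/p['fx'],(v-p['cy'])/p['fy'],1.]); o=-R.T@t
    return o+r*(z-o[2])/r[2]
E
python3 - <<'E'
from h import *
for n in('top','side'):
    im,d,p,R,t=cam(n); cv2.imwrite(f'pics/{n}0.png',im); np.savez(f'{n}0.npz',im=im,d=d); print(n,p,(-R.T@t).round())
print(manip.read_state())
E
```

```text
top {'fx': 469.3794779627121, 'fy': 469.3794779627121, 'cx': 319.65927311516543, 'cy': 197.4582044313543, 'rvec': array([ 2.19849303, -2.14609759,  0.12184197]), 'tvec': array([ -22.50583221,  563.07044211, 1414.11897849])} [ 414.    2. 1465.]
side {'fx': 417.6433348153935, 'fy': 417.6433348153935, 'cx': 322.0679820689669, 'cy': 200.05770878112233, 'rvec': array([ 2.25038715, -0.46462305,  0.22764009]), 'tvec': array([-495.67617947,  166.65159167, 1198.61360355])} [ 126. -922.  919.]
{'clock': 0.1, 'joints': array([ 1.03439746e+00,  3.00398623e-01,  1.52154398e+00,  1.25678578e-05,
        1.32069547e+00, -6.65991280e-02]), 'qd': array([-0.00014817, -0.00088821, -0.00431328,  0.0010395 ,  0.00147284,
       -0.00173113]), 'effort': array([ 7.98927977e-04, -5.32636714e+01, -3.53284335e+01,  7.09232013e-02,
        2.34601140e-02, -6.23738083e-05]), 'eef_pos': array([248.87338725, 490.21875497, 223.94176865]), 'eef_rot': array([ 3.06334936,  1.56975084, -2.11884248]), 'wrist_force': array([-0.249793  , -0.64448194, -0.16156174]), 'moment': array([-0.01776651, -0.01729606, -0.05495763]), 'finger_gap': 93.9910574052045}
```

View pics/top0.png

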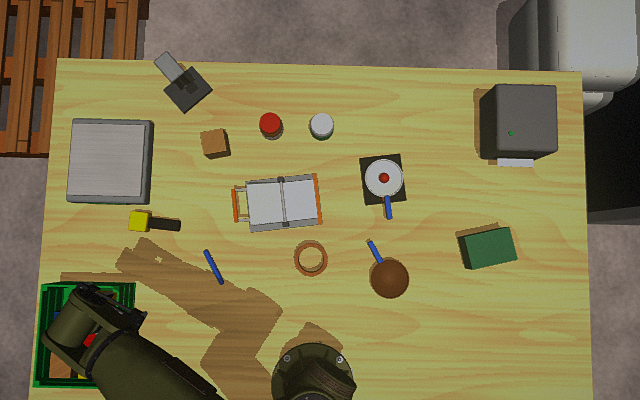

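View pics/side0.png

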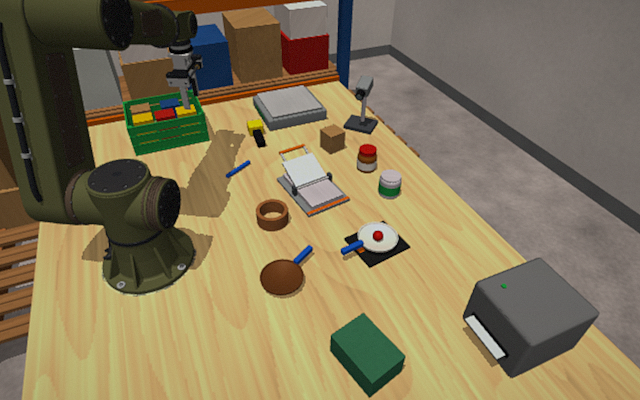

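The top view shows the stand at (283,203) with the leaf's orange bar at (237,204) and its right-side strip at (318,200). The white dish with the red sweet is at (384,178), handle end at (389,217). The only dish-shaped alternative is the brown one at (389,278), which is the decoy by colour. Next I measure and make the confirming crop.

Run:
```python
from h import *
L={}
for n in('top','side'):
    z=np.load(f'{n}0.npz'); p=manip.camera_params(n);R=cv2.Rodrigues(np.array(p['rvec'],float))[0]; t=np.array(p['tvec'],float).ravel()
    L[n]=(z['im'],z['d'],p,R,t)
im,d,p,R,t=L['top']; P=pts(d,p,R,t); hsv=cv2.cvtColor(im,cv2.COLOR_BGR2HSV)
def comp(m,box,name):
    q=np.zeros_like(m);x0,y0,x1,y1=box;q[y0:y1,x0:x1]=m[y0:y1,x0:x1]
    v,u=np.nonzero(q); 
    X=P[v,u]; r=cv2.minAreaRect(np.c_[u,v].astype(np.float32))
    print(name,len(u),'px',u.mean().round(1),v.mean().round(1),'med',np.median(X,0).round(1),'rect',r)
    return u,v,X
H,S,V=hsv[...,0],hsv[...,1],hsv[...,2]
org=(H>5)&(H<18)&(S>170)
u,v,X=comp(org,(228,175,246,232),'bar'); 
for a,b in((180,195),(195,210),(210,225)): k=(v>=a)&(v<b); print(X[k].mean(0).round(1), u[k].mean())
u,v,X=comp(org,(310,165,330,232),'strip')
k=cv2.fitLine(np.c_[X[:,0],X[:,1]].astype(np.float32),cv2.DIST_HUBER,0,.01,.01).ravel();print('strip line',k,X[:,:2].min(0),X[:,:2].max(0))
blue=(H>100)&(H<130)&(S>130)
u,v,X=comp(blue,(375,185,400,225),'handle');
W=np.array([ray(a,b,36,p,R,t)[:2] for a,b in zip(u,v)],np.float32); print('handle line',cv2.fitLine(W,cv2.DIST_HUBER,0,.01,.01).ravel(),W.min(0),W.max(0))
red=((H<6)|(H>174))&(S>150)
u,v,X=comp(red,(370,165,396,192),'sweet'); print(ray(u.mean(),v.mean(),26+8,p,R,t), X[:,2].max())
wh=((S<60)&(V>120)).astype(np.uint8)*255; q=np.zeros_like(wh);q[150:206,355:412]=wh[150:206,355:412]
c=max(cv2.findContours(q,0,1)[0],key=cv2.contourArea);e=cv2.fitEllipse(cv2.convexHull(c));print('dish',e,ray(*e[0],35,p,R,t))
# pad
q=np.zeros_like(wh);q[145:212,352:412]=((V<60)[145:212,352:412])*255
c=np.vstack(cv2.findContours(q,0,1)[0]);r=cv2.minAreaRect(c);print('pad',r,np.array([ray(*a,10,p,R,t)[:2] for a in cv2.boxPoints(r)]).round(1),ray(*r[0],10,p,R,t))
# leaf heights
for uu in range(236,322,6): print(uu,P[203,uu].round(1),P[190,uu].round(1))
cr=im[145:240,225:415]; A=cv2.resize(cr,(760,380),interpolation=cv2.INTER_CUBIC)
cv2.imwrite('pics/crop.png',A)
```

```text
bar 133 px 234.3 205.0 med [528.1 240.4  94.9] rect ((234.26239013671875, 204.62376403808594), (33.13473892211914, 3.9801487922668457), 84.2894058227539)
[568.8 246.4  91. ] 233.125
[537.1 241.7  94.9] 234.03333333333333
[497.9 236.5  94.6] 235.28571428571428
strip 152 px 317.0 198.1 med [563.   -1.   13.4] rect ((316.9322814941406, 197.9470672607422), (50.72319412231445, 3.7272636890411377), 83.0189437866211)
strip line [ 9.8957926e-01  1.4398915e-01  5.6337390e+02 -8.9129889e-01] [485.73023049 -15.07498054] [643.58319332  16.8527058 ]
handle 110 px 387.9 207.1 med [ 537.7 -216.9   46.1] rect ((387.94195556640625, 207.00682067871094), (22.55036163330078, 4.673649787902832), 83.2901611328125)
handle line [ 9.9200696e-01  1.2618297e-01  5.3850842e+02 -2.1832584e+02] [ 504.81528 -227.97505] [ 572.47394 -209.02309]
sweet 59 px 384.3 177.6 med [ 626.8 -204.2   48. ] rect ((384.0, 178.0), (8.0, 8.0), 90.0)
[ 629.34729567 -206.54238651   34.        ] 55.27686867458491
dish ((383.5881042480469, 177.54974365234375), (37.4528694152832, 38.09416198730469), 98.19589233398438) [ 629.33224474 -20
[... 203 characters left out ...]
21.75194008 -205.20259826   10.        ]
236 [534.8 236.9  88.8] [573.  238.2  90.8]
242 [542.7 232.6   4.6] [574.6 222.1  81.1]
248 [536.3 202.7  82. ] [575.8 205.3  74.8]
254 [537.8 186.6  69.8] [577.1 188.4  67.5]
260 [538.8 169.5  63.6] [579.  172.   54.5]
266 [539.6 152.   59.7] [580.2 154.6  48. ]
272 [540.6 134.6  53. ] [580.3 136.1  51.7]
278 [541.8 117.2  45.1] [582.2 119.   39.4]
284 [542.9  99.5  38. ] [584.  101.4  27.8]
290 [544.4  81.9  26. ] [584.3  82.9  29.3]
296 [544.7  63.3  28.1] [584.2  64.2  33.9]
302 [545.3  45.   26.5] [585.   45.9  30.6]
308 [545.   26.4  34.8] [584.8  27.4  36.4]
314 [545.9   8.   29.5] [586.6   9.1  25.3]
320 [548.9 -10.6   1.2] [589.7  -9.6   3.2]
```

View pics/crop.png

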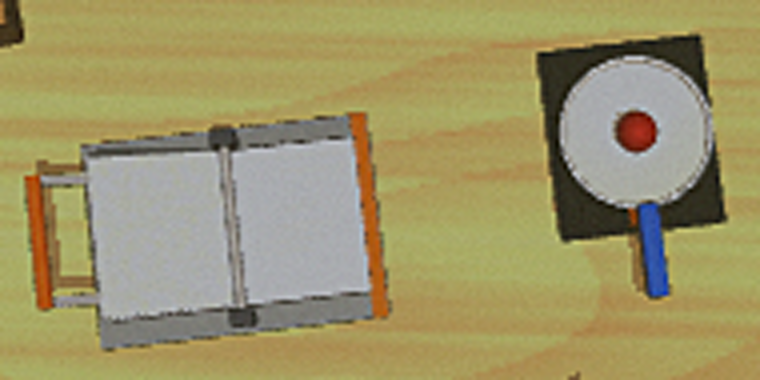

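The crop confirms the target. The white dish with the red sweet is at crop (635,132), its blue handle ending at (655,290), and the leaf bar is at (38,243). The leaf is slightly raised.

```bash
cat >> h.py <<'E'
from scipy.spatial.transform import Rotation as Ro
def hand():
    s=manip.read_state(); M=Ro.from_euler('xyz',s['eef_rot']).as_matrix()
    print('t',round(s['clock'],2),'tcp',s['eef_pos'].round(1),'F',s['wrist_force'].round(1),'M',s['moment'].round(2),'gap',round(s['finger_gap'],1),'q',s['joints'].round(2))
    print('x',M[:,0].round(3),'z',M[:,2].round(3),'zyaw',np.degrees(np.arctan2(M[1,2],M[0,2])).round(1)); return s,M
E
python3 - <<'E'
from h import *
hand()
z=np.load('top0.npz'); im,d=z['im'],z['d'];p=manip.camera_params('top');R=cv2.Rodrigues(np.array(p['rvec'],float))[0]; t=np.array(p['tvec'],float).ravel()
print('hinge blocks',ray(280.5,179.25,46,p,R,t),ray(285.5,224,46,p,R,t))
# bar by crop ends, at z guess; side view bar
for zz in (85,90,95): print(zz,ray(234.3,205,zz,p,R,t))
z2=np.load('side0.npz');im=z2['im'];p2=manip.camera_params('side');R2=cv2.Rodrigues(np.array(p2['rvec'],float))[0]; t2=np.array(p2['tvec'],float).ravel()
h=cv2.cvtColor(im,cv2.COLOR_BGR2HSV);m=(h[...,0]>5)&(h[...,0]<18)&(h[...,1]>170)
for nm,(x0,y0,x1,y1) in dict(bar=(272,138,312,160),strip=(300,190,355,220)).items():
    v,u=np.nonzero(m[y0:y1,x0:x1]);v+=y0;u+=x0;print(nm,len(u),u.mean(),v.mean(),u.min(),u.max())
    ref={'bar':(234.3,205),'strip':(317,198.1)}[nm]
    A=[];K=np.eye(3)
    f=lambda pp,RR,tt:np.array([[pp['fx'],0,pp['cx']],[0,pp['fy'],pp['cy']],[0,0,1]])@np.c_[RR,tt]
    X=cv2.triangulatePoints(f(p,R,t),f(p2,R2,t2),np.array(ref,float),np.array([u.mean(),v.mean()]));print((X[:3]/X[3]).ravel().round(1))
hb=(h[...,0]>100)&(h[...,0]<130)&(h[...,1]>130)
v,u=np.nonzero(hb[230:265,330:375]);print('handle side',len(u),ray(u.mean()+330,v.mean()+230,30,p2,R2,t2))
E
```

```text
t 0.1 tcp [248.9 490.2 223.9] F [-0.2 -0.6 -0.2] M [-0.02 -0.02 -0.05] gap 94.0 q [ 1.03  0.3   1.52  0.    1.32 -0.07]
x [-0.001 -0.001 -1.   ] z [ 0.453  0.892 -0.001] zyaw 63.1
hinge blocks [614.55632025 111.87632166  46.        ] [478.62694284  92.40799378  46.        ]
85 [529.13973665 242.30451693  85.        ]
90 [528.72408987 241.43325649  90.        ]
95 [528.30844309 240.56199605  95.        ]
bar 64 291.328125 148.609375 279 303
[528.4 241.9  88.3]
strip 94 327.56382978723406 205.03191489361703 307 348
[ 5.621e+02 -4.000e-01  9.800e+00]
handle side 182 [ 542.90623031 -212.86092429   30.        ]
```

jog_arm --moves '[[[16,-14,0,0,0,-8.5],[16,-14,0,0,0,-8.5],[16,-14,0,0,0,-8.5],[16,-14,0,0,0,-8.5],[16,-14,0,0,0,-8.5]]]' --gripper -0.4 --squeeze 6

```text
clock: 0.6
eef_pos: [329.2, 418.5, 222.1]
eef_rot: [-3.018, 1.566, -2.669]
wrist_force: [0.2, 1.1, -0.4]
finger_gap: 57.5
```

jog_arm --moves '[[[16,-14,0,0,0,-8.5],[16,-14,0,0,0,-8.5],[16,-14,0,0,0,-8.5],[16,-14,0,0,0,-8.5],[16,-14,0,0,0,-8.5]]]'

```text
clock: 1.1
eef_pos: [411.7, 344.7, 220.6]
eef_rot: [-2.74, 1.564, -3.141]
wrist_force: [0.2, 0.3, 0.5]
finger_gap: 28.4
```

jog_arm --moves '[[[16,-14,-4,0,0,-8.5],[16,-14,-4,0,0,-8.5],[16,-14,-4,0,0,-8.5],[16,-14,-4,0,0,-8.5],[16,-14,-4,0,0,-8.5]]]'

```text
clock: 1.6
eef_pos: [494.5, 271.2, 198.9]
eef_rot: [-2.526, 1.563, 2.606]
wrist_force: [-0.2, 0.3, -0.2]
finger_gap: 27.8
```

```bash
python3 -c "
from h import *
hand()"
```

```text
t 1.6 tcp [494.5 271.2 198.9] F [-0.2  0.3 -0.2] M [-0.02  0.15  0.01] gap 27.8 q [0.43 0.35 1.51 0.01 1.28 1.58]
x [-0.007  0.004 -1.   ] z [ 0.408 -0.913 -0.007] zyaw -65.9
```

jog_arm --moves '[[[12,-10,-20,0,0,-8],[12,-10,-20,0,0,-8],[10,-9,-15,0,0,0],[0,0,0,0,0,0],[0,0,0,0,0,0]]]'

```text
clock: 2.1
eef_pos: [530.6, 239.0, 140.6]
eef_rot: [-2.271, 1.562, 2.572]
wrist_force: [0.3, 0.4, 0.6]
finger_gap: 27.9
```

```bash
python3 -c "
from h import *
hand()"
```

```text
t 2.1 tcp [530.6 239.  140.6] F [0.3 0.4 0.6] M [-0.02  0.19  0.02] gap 27.9 q [0.36 0.45 1.52 0.01 1.18 1.79]
x [-0.008  0.005 -1.   ] z [ 0.13  -0.991 -0.006] zyaw -82.5
```

jog_arm --moves '[[[-1,2,-18,0,0,0.7],[-1,1,-18,0,0,0],[0,0,-15,0,0,0],[0,0,0,0,0,0],[0,0,0,0,0,0]]]'

```text
clock: 2.6
eef_pos: [528.5, 244.9, 92.5]
eef_rot: [-2.96, 1.563, 1.909]
wrist_force: [0.5, -0.9, 0.3]
finger_gap: 28.0
```

jog_arm --moves '[[[0,0,0,0,0,0],[0,0,0,0,0,0],[0,0,0,0,0,0],[0,0,0,0,0,0]]]' --gripper -1 --squeeze 6

```text
clock: 3.0
eef_pos: [529.4, 241.7, 93.7]
eef_rot: [-2.457, 1.569, 2.414]
wrist_force: [3.0, -10.4, -5.0]
finger_gap: 12.0
```

```bash
python3 -c "
from h import *
s,M=hand()
e=s['eef_pos'];O=np.array([547,103.]);yh=np.array([-.1426,.9898])
d=(e[:2]-O)@yh;r=np.hypot(d,e[2]-33);print(d,r,np.degrees(np.arctan2(e[2]-33,d)))
im,*_=cam('side');cv2.imwrite('pics/grip.png',cv2.resize(im[90:230,220:420],(800,560)))"
```

```text
t 3.0 tcp [529.4 241.7  93.7] F [  3.  -10.4  -5. ] M [-1.76 -0.32 -0.01] gap 12.0 q [0.36 0.51 1.56 0.   1.08 1.78]
x [-0.001  0.001 -1.   ] z [ 0.157 -0.988 -0.001] zyaw -81.0
139.757948294856 152.35350556359325 23.461650117254628
```

View pics/grip.png

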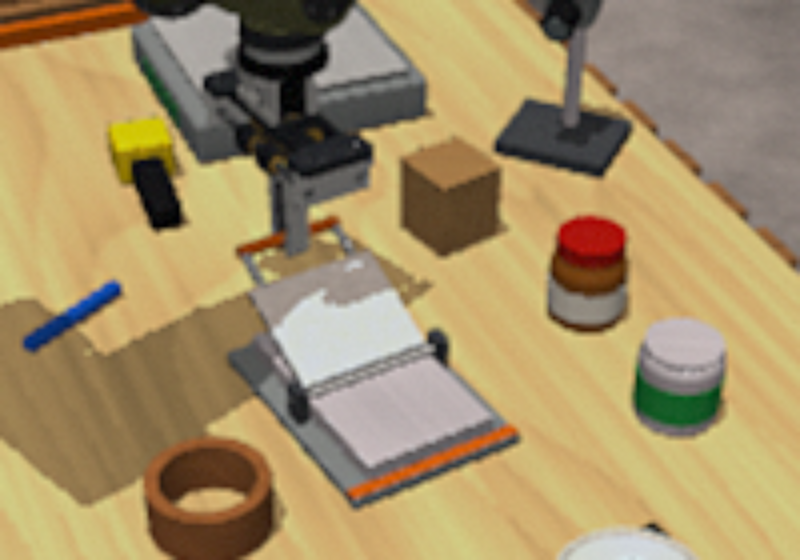

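The gripper holds the bar, with a gap of 12.0 mm. Next I work out the arc.

```bash
cat > arc.py <<'E'
from h import *
import sys
s,M=hand(); dz0=float(sys.argv[1])
e=s['eef_pos']-[0,0,dz0]; O=np.array([547,103.]); xh=np.array([.9898,.1426]); yh=np.array([-.1426,.9898])
d=(e[:2]-O)@yh; a=np.degrees(np.arctan2(e[2]-33,d)); print('x',(e[:2]-O)@xh,'r',np.hypot(d,e[2]-33),'a',a)
prev=np.array([d,e[2]-33])
for b in np.arange(a+8,189,8):
    b=min(b,180); n=150*np.array([np.cos(np.radians(b)),np.sin(np.radians(b))]); k=n-prev; prev=n
    print(round(b), (yh*k[0]).round(1), k[1].round(1))
E
python3 arc.py 4
```

```text
t 3.05 tcp [529.4 241.7  93.7] F [  2.8 -10.5  -5.2] M [-1.9  -0.36 -0.05] gap 12.0 q [0.36 0.51 1.56 0.   1.08 1.78]
x [-0.001  0.001 -1.   ] z [ 0.157 -0.988 -0.002] zyaw -81.0
x 2.345029184754311 r 150.8381718612965 a 22.074320746654585
30 [ 1.4 -9.9] 18.5
38 [  1.7 -11.6] 17.3
46 [  2.  -13.9] 15.5
54 [  2.3 -15.9] 13.4
62 [  2.5 -17.6] 11.1
70 [  2.7 -18.9] 8.5
78 [  2.9 -19.9] 5.7
86 [  3.  -20.5] 2.9
94 [  3.  -20.7] -0.0
102 [  3.  -20.5] -2.9
110 [  2.9 -19.9] -5.8
118 [  2.7 -18.9] -8.5
126 [  2.5 -17.6] -11.1
134 [  2.3 -15.9] -13.5
142 [  2.  -13.8] -15.6
150 [  1.7 -11.6] -17.4
158 [ 1.3 -9.1] -18.8
166 [ 0.9 -6.4] -19.9
174 [ 0.5 -3.6] -20.6
180 [ 0.1 -0.8] -15.5
```

jog_arm --moves '[[[1.4,-9.9,18.5,0,0,0],[1.7,-11.6,17.3,0,0,0],[2,-13.9,15.5,0,0,0],[2.3,-15.9,13.4,0,0,0]]]'

```text
clock: 3.45
eef_pos: [536.2, 191.6, 161.2]
eef_rot: [-2.93, 1.565, 1.942]
wrist_force: [1.5, -1.2, -5.9]
finger_gap: 11.6
```

```bash
python3 arc.py 4
```

```text
t 3.45 tcp [536.2 191.6 161.2] F [ 1.5 -1.2 -5.9] M [-0.36 -0.08  0.03] gap 11.6 q [0.28 0.4  1.54 0.01 1.2  1.69]
x [-0.002  0.005 -1.   ] z [ 0.16  -0.987 -0.005] zyaw -80.8
x 1.9547863668162266 r 152.90037374336254 a 54.289494305635976
62 [  2.8 -19.3] 8.6
70 [  2.7 -19. ] 8.4
78 [  2.9 -19.9] 5.7
86 [  3.  -20.5] 2.8
94 [  3.  -20.7] -0.1
102 [  3.  -20.5] -3.0
110 [  2.9 -19.9] -5.9
118 [  2.7 -18.9] -8.6
126 [  2.5 -17.5] -11.2
134 [  2.3 -15.8] -13.5
142 [  2.  -13.8] -15.6
150 [  1.7 -11.5] -17.4
158 [ 1.3 -9. ] -18.9
166 [ 0.9 -6.3] -19.9
174 [ 0.5 -3.5] -20.6
180 [ 0.1 -0.7] -14.9
```

jog_arm --moves '[[[2.7,-19,9,0,0,0],[2.7,-19,8.4,0,0,0],[2.9,-19.9,5.7,0,0,0],[3,-20.5,2.8,0,0,0],[3,-20.7,0,0,0,0]]]'

```text
clock: 3.95
eef_pos: [550.8, 88.3, 192.7]
eef_rot: [2.812, 1.562, 1.403]
wrist_force: [0.8, 1.7, -7.7]
finger_gap: 12.0
```

```bash
python3 arc.py 4
```

```text
t 3.95 tcp [550.8  88.3 192.7] F [ 0.8  1.7 -7.7] M [ 0.37 -0.06 -0.06] gap 12.0 q [0.09 0.34 1.54 0.01 1.26 1.5 ]
x [ 0.001  0.008 -1.   ] z [ 0.161 -0.987 -0.008] zyaw -80.7
x 1.68602350209876 r 156.44791368837934 a 95.53574000999662
104 [  2.9 -19.8] -9.9
112 [  2.8 -19.8] -6.3
120 [  2.7 -18.7] -9.0
128 [  2.5 -17.3] -11.6
136 [  2.2 -15.5] -13.9
144 [  1.9 -13.4] -15.9
152 [  1.6 -11.1] -17.7
160 [ 1.2 -8.6] -19.0
168 [ 0.8 -5.9] -20.1
176 [ 0.4 -3. ] -20.7
180 [ 0.1 -0.5] -11.7
```

jog_arm --moves '[[[2.9,-19.8,-10,0,0,0],[2.8,-19.8,-6.3,0,0,0],[2.7,-18.7,-9,0,0,0],[2.5,-17.3,-11.6,0,0,0],[2.2,-15.5,-13.9,0,0,0]]]'

```text
clock: 4.45
eef_pos: [564.3, -7.5, 143.9]
eef_rot: [2.594, 1.557, 1.183]
wrist_force: [-0.3, 10.0, -8.1]
finger_gap: 12.1
```

```bash
python3 arc.py 4
```

```text
t 4.45 tcp [564.3  -7.5 143.9] F [-0.3 10.  -8.1] M [ 1.9   0.17 -0.1 ] gap 12.1 q [-0.08  0.41  1.57  0.01  1.16  1.32]
x [ 0.005  0.013 -1.   ] z [ 0.16  -0.987 -0.012] zyaw -80.8
x 1.3881156781021975 r 154.7696298829429 a 136.29428401156764
144 [ 1.4 -9.8] -19.4
152 [  1.6 -10.9] -17.8
160 [ 1.2 -8.3] -19.2
168 [ 0.8 -5.6] -20.1
176 [ 0.4 -2.8] -20.7
180 [ 0.  -0.3] -9.7
```

jog_arm --moves '[[[1.4,-9.8,-19.4,0,0,0],[1.6,-10.9,-17.8,0,0,0],[1.2,-8.3,-19.2,0,0,0],[0.8,-5.6,-19,0,0,0]]]'

```text
clock: 4.85
eef_pos: [570.0, -44.6, 68.6]
eef_rot: [2.493, 1.552, 1.08]
wrist_force: [2.1, 12.2, -1.4]
finger_gap: 15.1
```

```bash
python3 arc.py 4
```

```text
t 4.85 tcp [570.  -44.6  68.6] F [ 2.1 12.2 -1.4] M [ 2.37 -0.14  0.  ] gap 15.1 q [-0.15  0.52  1.61  0.02  1.01  1.25]
x [ 0.009  0.016 -1.   ] z [ 0.157 -0.987 -0.015] zyaw -80.9
x 1.7262980322831587 r 152.63843025922168 a 168.06499102888023
176 [ 0.  -0.3] -21.3
180 [ 0.1 -0.4] -10.3
```

jog_arm --moves '[[[-0.4,3,-16,0,0,0],[0,0,-13,0,0,0],[0,0,-4,0,0,0],[0,0,0,0,0,0]]]'

```text
clock: 5.25
eef_pos: [570.5, -44.5, 35.5]
eef_rot: [2.356, 1.551, 0.941]
wrist_force: [0.6, 6.8, -2.5]
finger_gap: 11.4
```

```bash
python3 arc.py 4;python3 - <<'E'
from h import *
a,d,p,R,t=cam('top');b=cam('side')[0]
P=pts(d,p,R,t)
# black face + bar check
cv2.imwrite('pics/flip.png',np.hstack([cv2.resize(a[140:250,210:370],(400,275)),cv2.resize(b[110:220,230:390],(400,275))]))
E
```

```text
t 5.25 tcp [570.5 -44.5  35.5] F [ 0.6  6.8 -2.5] M [ 1.3   0.2  -0.03] gap 11.4 q [-0.15  0.57  1.62  0.02  0.94  1.25]
x [ 0.012  0.016 -1.   ] z [ 0.156 -0.988 -0.014] zyaw -81.0
x 2.259874980881601 r 149.38742779380013 a -179.42515363433313
-171 [-0.2  1. ] -20.9
-163 [-0.6  4.5] -20.4
-155 [-1.   7.3] -19.6
-147 [-1.4  9.9] -18.4
-139 [-1.8 12.3] -16.8
-131 [-2.1 14.5] -14.9
-123 [-2.4 16.4] -12.7
-115 [-2.6 18. ] -10.3
-107 [-2.8 19.3] -7.6
-99 [-2.9 20.1] -4.9
-91 [-3.  20.6] -2.0
-83 [-3.  20.7] 0.9
-75 [-2.9 20.4] 3.8
-67 [-2.8 19.6] 6.7
-59 [-2.7 18.5] 9.4
-51 [-2.5 17.1] 11.9
-43 [-2.2 15.3] 14.2
-35 [-1.9 13.2] 16.2
-27 [-1.6 10.8] 17.9
-19 [-1.2  8.2] 19.2
-11 [-0.8  5.5] 20.2
-3 [-0.4  2.7] 20.8
5 [ 0.  -0.2] 20.9
13 [ 0.4 -3.1] 20.7
21 [ 0.9 -5.9] 20.1
29 [ 1.2 -8.6] 19.0
37 [  1.6 -11.2] 17.6
45 [  1.9 -13.5] 15.9
53 [  2.2 -15.5] 13.8
61 [  2.5 -17.3] 11.5
69 [  2.7 -18.7] 9.0
77 [  2.8 -19.8] 6.3
85 [  2.9 -20.4] 3.4
93 [  3.  -20.7] 0.5
101 [  3.  -20.6] -2.4
109 [  2.9 -20. ] -5.3
117 [  2.8 -19.1] -8.0
125 [  2.6 -17.8] -10.6
133 [  2.3 -16.2] -13.0
141 [  2.1 -14.2] -15.2
149 [  1.7 -12. ] -17.1
157 [ 1.4 -9.5] -18.6
165 [ 1.  -6.9] -19.7
173 [ 0.6 -4.1] -20.5
180 [ 0.2 -1.2] -19.4
180 [-0.  0.] 0.0
```

View pics/flip.png

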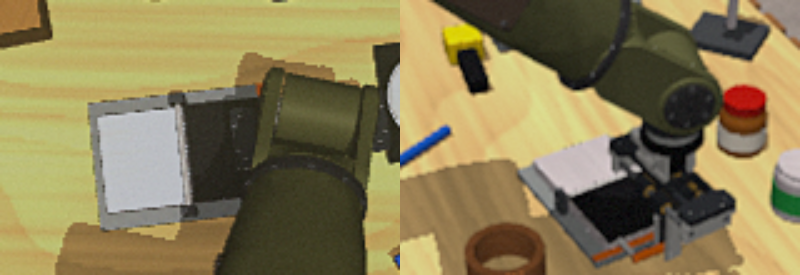

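jog_arm --moves '[[[0,1,-4,0,0,0],[0,0,-3,0,0,0],[0,0,0,0,0,0]]]'

```text
clock: 5.65
eef_pos: [571.9, -44.3, 31.3]
eef_rot: [2.213, 1.548, 0.799]
wrist_force: [-2.0, 5.0, -2.0]
finger_gap: 11.5
```

jog_arm --moves '[[[0,0,0,0,0,0],[0,0,0,0,0,0],[0,0,10,0,0,0],[0,0,25,0,0,0],[0,0,40,0,0,0]]]' --gripper -0.4

```text
clock: 6.15
eef_pos: [569.8, -45.6, 105.8]
eef_rot: [2.488, 1.552, 1.073]
wrist_force: [0.7, -0.6, -0.1]
finger_gap: 28.2
```

jog_arm --moves '[[[0,-5,40,-0.9,0.7,-1],[-3,-30,10,0,0,0],[-4,-35,0,0,0,0],[-4,-35,0,0,0,0],[-3,-30,0,0,0,0]]]' --gripper -0.1

```text
clock: 6.65
eef_pos: [557.5, -183.2, 169.7]
eef_rot: [1.02, 1.56, -0.408]
wrist_force: [-0.3, -0.2, -0.6]
finger_gap: 42.4
```

Run:
```python
from h import *
hand()
im,d,p,R,t=cam('top')
P=pts(d,p,R,t)
for u in range(284,350,5): print(u,P[196:206,u].mean(0).round(1),im[200,u])
cv2.imwrite('pics/flat.png',np.hstack([cv2.resize(im[140:250,210:410],(500,275)),cv2.resize(cam('side')[0][110:260,230:430],(300,275))]))
```

```text
t 6.65 tcp [ 557.5 -183.2  169.7] F [-0.3 -0.2 -0.6] M [-0.04  0.16  0.02] gap 42.4 q [-0.38  0.42  1.49 -0.    1.22  1.05]
x [ 0.01  -0.004 -1.   ] z [ 0.142 -0.99   0.006] zyaw -81.8
284 [551.1 100.1  32.4] [178 173 173]
289 [550.9  84.5  37.5] [38 47 54]
294 [551.4  69.3  36.5] [42 48 53]
299 [551.8  54.   36.5] [42 45 52]
304 [552.1  38.8  36.8] [36 46 49]
309 [552.6  23.5  36.4] [40 46 50]
314 [553.1   8.2  35.1] [35 42 47]
319 [539.9  -6.3 164. ] [ 51  79 116]
324 [ 5.572e+02 -2.300e+01  4.000e-01] [ 65 113 146]
329 [ 5.577e+02 -3.870e+01 -4.000e-01] [ 69 123 154]
334 [556.9 -53.9  12. ] [ 44  83 115]
339 [558.5 -70.1  -1. ] [ 69 118 149]
344 [558.6 -85.6   1.5] [ 72 120 151]
349 [ 5.591e+02 -1.014e+02  5.000e-01] [ 69 118 152]
```

View pics/flat.png

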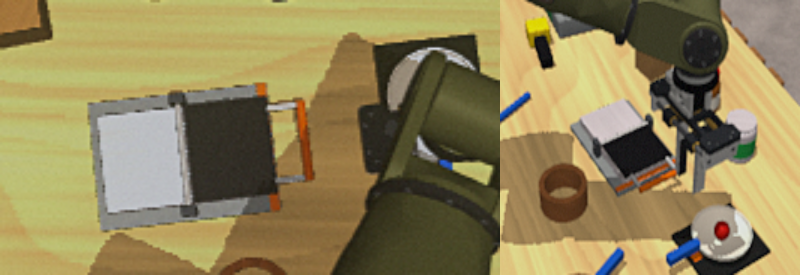

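The leaf lies flat with the black face up: depth reads a constant 36.5 mm over the face, at about (230,150) in the crop. Next I go down to the dish handle.

jog_arm --moves '[[[-3,-18,-10,0.2,0.6,0],[-2,-15,-20,0,0,0],[0,0,-25,0,0,0],[0,0,-20,0,0,0],[0,0,0,0,0,0]]]'

```text
clock: 7.25
eef_pos: [552.6, -217.7, 96.1]
eef_rot: [0.69, 1.567, -0.743]
wrist_force: [-0.1, 0.6, 0.4]
finger_gap: 42.5
```

Run:
```python
from h import *
hand()
im,d,p,R,t=cam('side');h=cv2.cvtColor(im,cv2.COLOR_BGR2HSV)
m=(h[...,0]>100)&(h[...,0]<130)&(h[...,1]>130); v,u=np.nonzero(m[230:265,330:375]);print(len(u),u.mean()+330,v.mean()+230)
cv2.imwrite('pics/pre.png',cv2.resize(im[150:280,300:440],(754,700))[:600])
```

```text
t 7.25 tcp [ 552.6 -217.7   96.1] F [-0.1  0.6  0.4] M [0.   0.15 0.03] gap 42.5 q [-0.44  0.52  1.52 -0.    1.09  1.  ]
x [ 0.003 -0.003 -1.   ] z [ 0.138 -0.99   0.003] zyaw -82.1
178 351.8988764044944 246.88202247191012
```

View pics/pre.png

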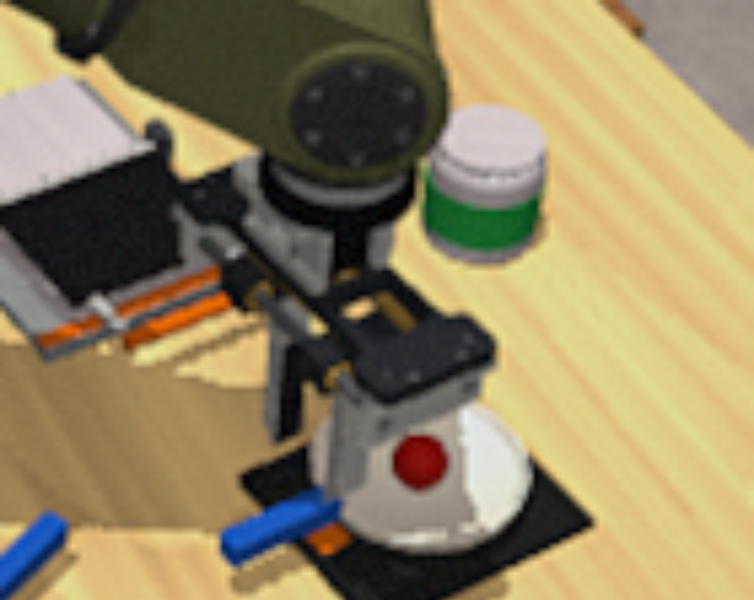

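jog_arm --moves '[[[0,1,-18,0,0,0],[0,0,-18,0,0,0],[0,0,-15,0,0,0],[0,0,-8,0,0,0],[0,0,0,0,0,0]]]'

```text
clock: 7.8
eef_pos: [556.7, -216.2, 44.0]
eef_rot: [0.918, 1.556, -0.512]
wrist_force: [-0.8, -0.6, 0.3]
finger_gap: 42.1
```

jog_arm --moves '[[[0,0,0,0,0,0],[0,0,0,0,0,0],[0,0,0,0,0,0]]]' --gripper -0.57 --squeeze 5

```text
clock: 8.1
eef_pos: [557.6, -216.4, 46.1]
eef_rot: [0.93, 1.553, -0.5]
wrist_force: [0.2, -1.4, 0.3]
finger_gap: 22.4
```

jog_arm --moves '[[[0,0,0,0,0,0],[0,0,0,0,0,0],[0,0,0,0,0,0]]]' --gripper -0.62

```text
clock: 8.4
eef_pos: [557.9, -216.5, 46.9]
eef_rot: [0.937, 1.552, -0.493]
wrist_force: [-0.2, 0.4, 0.1]
finger_gap: 18.3
```

```bash
cat > sw.py <<'E'
from h import *
hand(); X={}
C={n:cam(n) for n in('top','side')}
for n,(im,d,p,R,t) in C.items():
    h=cv2.cvtColor(im,cv2.COLOR_BGR2HSV); P=pts(d,p,R,t)
    reg=(P[...,0]>480)&(P[...,0]<720)&(P[...,1]>-320)&(P[...,1]<130)&(P[...,2]>25)&(P[...,2]<220)
    red=(((h[...,0]<6)|(h[...,0]>174))&(h[...,1]>150)&(h[...,2]>50)&reg).astype(np.uint8)
    wh=((h[...,1]<70)&(h[...,2]>110)&reg).astype(np.uint8)
    k,l,st,ce=cv2.connectedComponentsWithStats(red)
    if k>1:
        i=1+st[1:,4].argmax(); m=l==i; c=ce[i]; print(n,'sweet px',c.round(1),'n',st[i,4],'surf',np.median(P[m],0).round(1))
        near=np.zeros_like(wh); cv2.circle(near,tuple(int(a) for a in c),45,1,-1)
        k2,l2,s2,_=cv2.connectedComponentsWithStats(((wh|red)&near).astype(np.uint8)); j=l2[int(c[1]),int(c[0])]
        q=cv2.findContours((l2==j).astype(np.uint8),0,1)[0][0]
        if len(q)>5: e=cv2.fitEllipse(cv2.convexHull(q)); print('  dish ell',np.round(e[0],1),np.round(e[1],1)); pm=P[(l2==j)]; print('  dish z pct',np.percentile(pm[:,2],[5,50,95]).round(1))
        X[n]=c
if len(X)==2:
    f=lambda q:np.array([[q[2]['fx'],0,q[2]['cx']],[0,q[2]['fy'],q[2]['cy']],[0,0,1]])@np.c_[q[3],q[4]]
    Y=cv2.triangulatePoints(f(C['top']),f(C['side']),X['top'],X['side']);print('sweet3d',(Y[:3]/Y[3]).ravel().round(1))
np.savez('last.npz',top=C['top'][0],side=C['side'][0])
E
python3 sw.py
```

```text
t 8.4 tcp [ 557.9 -216.5   46.9] F [-0.2  0.4  0.1] M [0.07 0.18 0.03] gap 18.3 q [-0.43  0.59  1.54 -0.    0.99  1.  ]
x [ 0.017 -0.009 -1.   ] z [ 0.14  -0.99   0.011] zyaw -81.9
top sweet px [383. 175.] n 1 surf [ 633.9 -199.4   56.1]
```

jog_arm --moves '[[[-2,-0.3,-6,0.3,0.6,0],[-2,-0.2,-5,0.3,0.6,0],[-2,-0.2,-2,0,0.3,0]]]' --gripper -0.52

```text
clock: 8.8
eef_pos: [551.5, -217.4, 33.0]
eef_rot: [-1.915, 1.559, 2.938]
wrist_force: [-1.1, 0.0, 0.6]
finger_gap: 22.6
```

```bash
python3 -c "
from h import *
hand()"
```

```text
t 8.8 tcp [ 551.5 -217.4   33. ] F [-1.1  0.   0.6] M [ 0.01  0.15 -0.  ] gap 22.6 q [-0.44  0.62  1.54 -0.    0.99  1.  ]
x [-0.011  0.002 -1.   ] z [ 0.14  -0.99  -0.004] zyaw -81.9
```

jog_arm --moves '[[[0,0,2,0,-0.4,0],[0,0,0,0,0,0]]]'

```text
clock: 9.0
eef_pos: [551.1, -217.4, 34.3]
eef_rot: [-2.209, 1.565, 2.644]
wrist_force: [-0.7, -0.3, 0.6]
finger_gap: 22.4
```

jog_arm --moves '[[[0,0,0,0,0,0],[0,0,0,0,0,0]]]' --gripper -0.63

```text
clock: 9.2
eef_pos: [551.1, -217.4, 34.6]
eef_rot: [-2.214, 1.565, 2.639]
wrist_force: [0.6, -1.2, 0.5]
finger_gap: 17.4
```

```bash
python3 -c "
from h import *
hand()"
```

```text
t 9.2 tcp [ 551.1 -217.4   34.6] F [ 0.6 -1.2  0.5] M [-0.06  0.15 -0.03] gap 17.4 q [-0.44  0.61  1.55  0.    0.99  0.99]
x [-0.005  0.003 -1.   ] z [ 0.14  -0.99  -0.003] zyaw -81.9
```

Steady. Now I close with light force, then squeeze hard.

jog_arm --moves '[[[0,0,0,0,0,0],[0,0,0,0,0,0]]]' --gripper -0.68 --squeeze 5

```text
clock: 9.4
eef_pos: [551.2, -217.3, 34.7]
eef_rot: [-2.227, 1.565, 2.626]
wrist_force: [-0.1, 0.4, -0.9]
finger_gap: 16.2
```

jog_arm --moves '[[[0,0,0,0,0,0],[0,0,0,0,0,0],[0,0,0,0,0,0]]]' --gripper -1 --squeeze 55

```text
clock: 9.7
eef_pos: [551.2, -217.4, 34.7]
eef_rot: [-2.185, 1.565, 2.668]
wrist_force: [-0.3, -0.3, -1.8]
finger_gap: 15.5
```

jog_arm --moves '[[[0,0,2,0,0,0],[0,0,3,0,0,0],[0,0,3,0,0,0],[0,0,3,0,0,0]]]'

```text
clock: 10.1
eef_pos: [550.6, -217.2, 45.7]
eef_rot: [-2.173, 1.563, 2.68]
wrist_force: [-0.2, 1.6, -2.0]
finger_gap: 15.6
```

```bash
python3 sw.py
python3 - <<'E'
import numpy as np,cv2
z=np.load('last.npz');cv2.imwrite('pics/lift.png',np.hstack([cv2.resize(z['side'][180:280,320:440],(600,500))]))
E
```

```text
t 10.1 tcp [ 550.6 -217.2   45.7] F [-0.2  1.6 -2. ] M [ 0.    0.28 -0.02] gap 15.6 q [-0.44  0.59  1.55  0.    1.01  0.99]
x [-0.007  0.003 -1.   ] z [ 0.14  -0.99  -0.004] zyaw -81.9
top sweet px [383.3 175.5] n 6 surf [ 631.4 -198.5   63.3]Traceback (most recent call last):
  File "sw.py", line 15, in <module>
    if len(q)>5: e=cv2.fitEllipse(cv2.convexHull(q)); print('  dish ell',np.round(e[0],1),np.round(e[1],1)); pm=P[(l2==j)]; print('  dish z pct',np.percentile(pm[:,2],[5,50,95]).round(1))
                   ~~~~~~~~~~~~~~^^^^^^^^^^^^^^^^^^^
cv2.error: OpenCV(4.12.0) /io/opencv/modules/imgproc/src/shapedescr.cpp:361: error: (-201:Incorrect size of input array) There should be at least 5 points to fit the ellipse in function 'fitEllipseNoDirect'
```

View pics/lift.png

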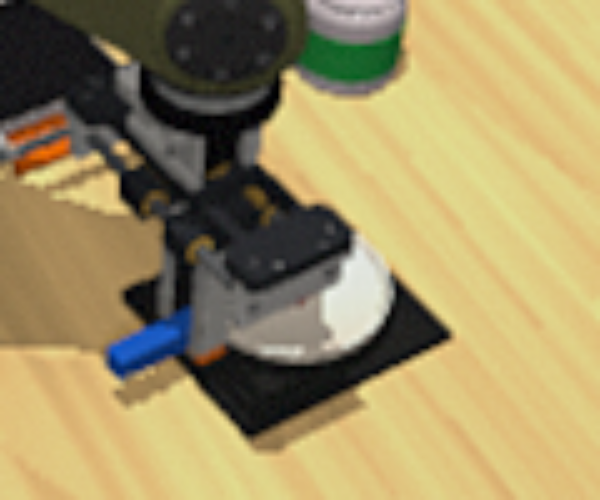

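jog_arm --moves '[[[0,0,5,0,-0.2,0],[0,0,8,0,0,0],[0,0,10,0,0,0],[0,0,10,0,0,0],[-0.5,1.5,10,0,0,0]]]'

```text
clock: 10.7
eef_pos: [549.9, -215.6, 91.8]
eef_rot: [-2.525, 1.566, 2.328]
wrist_force: [0.5, 0.4, -2.4]
finger_gap: 15.6
```

```bash
sed -i 's/if len(q)>5/if len(q)>8/' sw.py; python3 sw.py
```

```text
t 10.7 tcp [ 549.9 -215.6   91.8] F [ 0.5  0.4 -2.4] M [0.04 0.27 0.  ] gap 15.6 q [-0.44  0.53  1.53  0.    1.09  0.99]
x [-0.003  0.003 -1.   ] z [ 0.14  -0.99  -0.004] zyaw -81.9
top sweet px [386.  174.2] n 5 surf [ 629.  -200.7  108. ]
```

jog_arm --moves '[[[-0.6,2,6,0,0,0],[-1,3.5,6,0,0,0],[-1.5,5,6,0,0,0],[-1.9,6.5,6,0,0,0],[-2.3,8,4,0,0,0]]]'

```text
clock: 11.3
eef_pos: [542.1, -189.0, 122.0]
eef_rot: [-2.607, 1.567, 2.246]
wrist_force: [0.3, 0.6, -1.8]
finger_gap: 15.6
```

jog_arm --moves '[[[-2.6,9,3,0,0,0],[-2.9,10,2,0,0,0],[-2.9,10,0,0,0,0],[-2.9,10,0,0,0,0],[-2.9,10,0,0,0,0]]]'

```text
clock: 11.8
eef_pos: [526.5, -135.1, 127.8]
eef_rot: [-2.658, 1.567, 2.195]
wrist_force: [-0.1, -0.1, -2.2]
finger_gap: 15.5
```

```bash
python3 -c "
from h import *
hand()"
```

```text
t 11.8 tcp [ 526.5 -135.1  127.8] F [-0.1 -0.1 -2.2] M [ 0.01  0.28 -0.02] gap 15.5 q [-0.32  0.39  1.64  0.    1.12  1.11]
x [-0.002  0.003 -1.   ] z [ 0.14  -0.99  -0.004] zyaw -81.9
```

jog_arm --moves '[[[-2.9,10,1,0,0,0],[-2.9,10,1,0,0,0],[-2.9,10,1,0,0,0],[-2.9,10,1,0,0,0],[-2.9,10,1,0,0,0]]]'

```text
clock: 12.3
eef_pos: [510.4, -80.3, 132.8]
eef_rot: [-2.57, 1.566, 2.283]
wrist_force: [0.5, -0.7, -2.3]
finger_gap: 15.6
```

jog_arm --moves '[[[-2.9,10,0,0,0,0],[-2.9,10,0,0,0,0],[-2.9,10,0,0,0,0],[-2.9,10,0,0,0,0],[-2.9,10,0,0,0,0]]]'

```text
clock: 12.8
eef_pos: [494.5, -25.8, 133.0]
eef_rot: [-2.618, 1.566, 2.235]
wrist_force: [0.4, -0.2, -2.4]
finger_gap: 14.9
```

jog_arm --moves '[[[-2.9,10,0,0,0,0],[-2.6,9,0,0,0,0],[-2.3,8,0,0,0,0],[-1.9,6.5,0,0,0,0],[-1.5,5,0,0,0,0]]]'

```text
clock: 13.3
eef_pos: [482.1, 16.8, 133.0]
eef_rot: [-2.638, 1.566, 2.216]
wrist_force: [-0.1, -0.6, -1.7]
finger_gap: 15.8
```

```bash
python3 -c "
from h import *
hand()"
```

```text
t 13.3 tcp [482.1  16.8 133. ] F [-0.1 -0.6 -1.7] M [-0.    0.29  0.01] gap 15.8 q [-0.04  0.25  1.81  0.    1.08  1.38]
x [-0.003  0.004 -1.   ] z [ 0.141 -0.99  -0.004] zyaw -81.9
```

jog_arm --moves '[[[-1.4,4.2,0,0,0,0],[-1,3.2,0,0,0,0],[-0.6,2,0,0,0,0],[-0.3,1,0,0,0,0],[0,0,0,0,0,0]]]'

```text
clock: 13.8
eef_pos: [478.5, 28.2, 133.0]
eef_rot: [-2.641, 1.567, 2.213]
wrist_force: [0.1, -0.7, -2.3]
finger_gap: 15.4
```

jog_arm --moves '[[[0,0,0,0,0,0],[0,0,0,0,0,0],[0,0,0,0,0,0]]]'

```text
clock: 14.1
eef_pos: [478.7, 27.8, 133.0]
eef_rot: [-2.642, 1.567, 2.212]
wrist_force: [-0.1, -0.5, -2.0]
finger_gap: 15.8
```

```bash
python3 sw.py
python3 - <<'E'
import numpy as np,cv2
z=np.load('last.npz');cv2.imwrite('pics/hold.png',np.hstack([cv2.resize(z['top'][150:260,220:340],(400,367)),cv2.resize(z['side'][90:200,250:370],(400,367))]))
E
```

```text
t 14.1 tcp [478.7  27.8 133. ] F [-0.1 -0.5 -2. ] M [-0.05  0.3  -0.04] gap 15.8 q [-0.02  0.25  1.82  0.    1.08  1.41]
x [-0.003  0.003 -1.   ] z [ 0.141 -0.99  -0.004] zyaw -81.9
top sweet px [302.8 195.4] n 44 surf [555.6  39.4 147.9]
  dish ell [306.2 189.8] [29.5 49.8]
  dish z pct [116.8 126.1 141.4]
side sweet px [322.6 169.3] n 44 surf [551.8  26.3 139.1]
  dish ell [313.8 172.9] [26.1 56.2]
  dish z pct [ 28.4 123.3 140.2]
sweet3d [558.3  40.1 128.2]
```

View pics/hold.png

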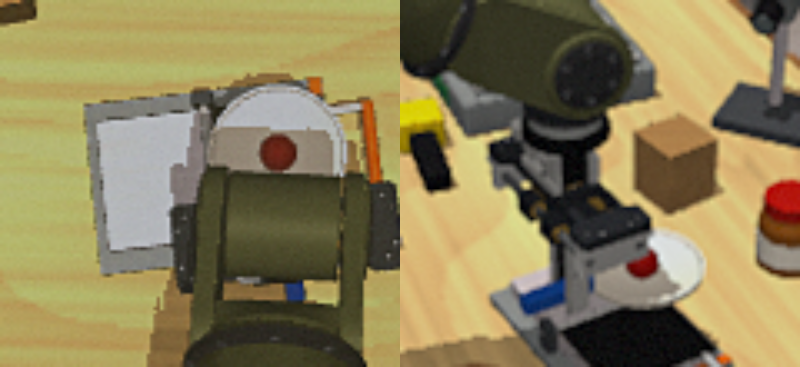

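jog_arm --moves '[[[0.5,1,0,0,0,0],[0.3,1,0,0,0,0],[0.2,1,0,0,0,0],[0,1,0,0,0,0],[0,0,0,0,0,0]]]'

```text
clock: 14.7
eef_pos: [479.8, 32.2, 133.0]
eef_rot: [-2.639, 1.567, 2.214]
wrist_force: [-0.1, -0.4, -1.7]
finger_gap: 15.8
```

jog_arm --moves '[[[0,0,0,0,0,0],[0,0,0,0,0,0],[0,0,0,0,0,0],[0,0,0,0,0,0],[0,0,0,0,0,0]]]'

```text
clock: 15.2
eef_pos: [479.8, 32.2, 133.0]
eef_rot: [-2.638, 1.567, 2.215]
wrist_force: [-0.4, 0.3, -2.4]
finger_gap: 15.9
```

```bash
cat > tilt.py <<'E'
from h import *
from scipy.optimize import least_squares
import sys
s,M=hand(); yaw=np.arctan2(M[1,2],M[0,2])+np.pi/2; off=79.2
c=s['eef_pos'][:2]+off*np.array([np.cos(yaw),np.sin(yaw)]); z0=s['eef_pos'][2]-24.7
print('pred centre',c.round(1),'leafmid 555.3 45.6  handle yaw',np.degrees(yaw).round(1))
for n in('top','side'):
    D=[]
    for _ in range(3): im,d,p,R,t=cam(n);D.append(d)
    P=pts(np.median(D,0),p,R,t);hs=cv2.cvtColor(im,cv2.COLOR_BGR2HSV)
    r=np.hypot(P[...,0]-c[0],P[...,1]-c[1]);m=(r>20)&(r<55)&(abs(P[...,2]-z0-15)<35)&(hs[...,1]<90)&(hs[...,2]>70)
    X=P[m]; rr=r[m]
    prof=lambda q:np.where(q<30,q*.0875,2.6+(q-30)*.364)+10
    f=lambda k:X[:,2]-(k[0]+k[1]*(X[:,0]-c[0])+k[2]*(X[:,1]-c[1])+prof(np.hypot(X[:,0]-c[0],X[:,1]-c[1])))
    k=least_squares(f,[z0,0,0],loss='soft_l1',f_scale=3).x; print(n,len(X),'underside z',k[0].round(1),'(pred',round(z0-10,1),') tilt x,y',k[1:].round(3),'res',np.median(abs(f(k))).round(1))
E
python3 tilt.py
```

```text
t 15.2 tcp [479.8  32.2 133. ] F [-0.4  0.3 -2.4] M [-0.05  0.33  0.04] gap 15.9 q [-0.01  0.25  1.81  0.    1.08  1.42]
x [-0.003  0.003 -1.   ] z [ 0.141 -0.99  -0.004] zyaw -81.9
pred centre [558.2  43.4] leafmid 555.3 45.6  handle yaw 8.1
top 646 underside z 108.9 (pred 98.3 ) tilt x,y [ 0.006 -0.007] res 1.4
side 294 underside z 106.4 (pred 98.3 ) tilt x,y [-0.006  0.009] res 0.7
```

Held level (tilt under 0.01 rad in both views), with the sweet at the centre and handle yaw 8.1°. Next I plan the orbit about the dish centre.

```bash
cat > orb.py <<'E'
from h import *
s,M=hand(); a=np.arctan2(M[1,2],M[0,2])-np.pi/2; r=79.2; u=lambda b:r*np.array([np.cos(b),np.sin(b)])
c=s['eef_pos'][:2]-u(a); T=np.array([556,45.]); print('centre',c.round(1),'hand dir',np.degrees(a)%360,'left',(278.2-np.degrees(a))%360)
for k in range(5):
    b=a+np.radians(3); c2=c+np.clip(T-c,-.3,.3); print((c2+u(b)-c-u(a)).round(1)); a,c=b,c2
print('level w',np.degrees([-M[1,0],M[0,0]]).round(2))
E
python3 orb.py
```

```text
t 15.5 tcp [479.8  32.2 133. ] F [-0.9  0.2 -2.2] M [-0.02  0.29 -0.  ] gap 15.5 q [-0.01  0.25  1.81  0.    1.08  1.42]
x [-0.002  0.003 -1.   ] z [ 0.141 -0.99  -0.004] zyaw -81.9
centre [558.2  43.4] hand dir 188.09021356422198 left 90.109786435778
[ 0.4 -3.8]
[ 0.6 -3.7]
[ 0.8 -3.7]
[ 1.  -3.6]
[ 1.2 -3.6]
level w [-0.19 -0.14]
```

jog_arm --moves '[[[0.1,-1.3,0,0,0,1],[0.4,-2.5,0,0,0,2],[0.8,-3.7,0,0,0,3],[0.9,-3.7,0,0,0,3],[1,-3.6,0,0,0,3]]]'

```text
clock: 16.0
eef_pos: [483.0, 16.9, 133.0]
eef_rot: [-2.636, 1.567, 2.438]
wrist_force: [-1.4, -0.0, -2.3]
finger_gap: 15.9
```

```bash
python3 orb.py
```

```text
t 16.0 tcp [483.   16.9 133. ] F [-1.4 -0.  -2.3] M [-0.07  0.27  0.02] gap 15.9 q [-0.04  0.26  1.81  0.    1.08  1.17]
x [-0.003  0.003 -1.   ] z [ 0.354 -0.935 -0.004] zyaw -69.3
centre [557.1  45. ] hand dir 200.74497557793495 left 77.45502442206504
[ 1.3 -3.8]
[ 1.5 -3.8]
[ 1.7 -3.7]
[ 2.  -3.5]
[ 2.3 -3.4]
level w [-0.15 -0.18]
```

jog_arm --moves '[[[1.4,-3.8,0,0,0,3],[1.6,-3.8,0,0,0,3],[1.8,-3.7,0,0,0,3],[2,-3.5,0,0,0,3],[2.3,-3.4,0,0,0,3]]]'

```text
clock: 16.5
eef_pos: [492.4, -2.5, 133.1]
eef_rot: [-2.592, 1.567, 2.761]
wrist_force: [-0.6, 0.8, -1.9]
finger_gap: 15.5
```

```bash
python3 orb.py
```

```text
t 16.5 tcp [492.4  -2.5 133.1] F [-0.6  0.8 -1.9] M [-0.13  0.26  0.02] gap 15.5 q [-0.08  0.27  1.78  0.    1.09  0.85]
x [-0.004  0.001 -1.   ] z [ 0.597 -0.802 -0.003] zyaw -53.3
centre [556.   44.7] hand dir 216.65469590862196 left 61.54530409137806
[ 2.6 -3. ]
[ 2.7 -3.1]
[ 2.9 -3. ]
[ 3.  -2.8]
[ 3.2 -2.7]
level w [-0.08 -0.21]
```

jog_arm --moves '[[[2.5,-3.2,0,0,0,3],[2.7,-3.1,0,0,0,3],[2.9,-3,0,0,0,3],[3,-2.8,0,0,0,3],[3.2,-2.7,0,0,0,3]]]'

```text
clock: 17.0
eef_pos: [507.3, -18.6, 133.0]
eef_rot: [-2.472, 1.567, -3.126]
wrist_force: [0.9, -0.2, -1.6]
finger_gap: 15.7
```

```bash
python3 orb.py
```

```text
t 17.0 tcp [507.3 -18.6 133. ] F [ 0.9 -0.2 -1.6] M [-0.17  0.2   0.02] gap 15.7 q [-0.11  0.31  1.74 -0.    1.1   0.55]
x [-0.004 -0.    -1.   ] z [ 0.794 -0.608 -0.003] zyaw -37.4
centre [555.5  44.2] hand dir 232.55775169754068 left 45.64224830245928
[ 3.7 -2.1]
[ 3.7 -2. ]
[ 3.6 -1.9]
[ 3.7 -1.9]
[ 3.8 -1.7]
level w [ 0.   -0.21]
```

jog_arm --moves '[[[3.5,-2.3,0,0,0,3],[3.6,-2.1,0,0,0,3],[3.6,-1.9,0,0,0,3],[3.7,-1.8,0,0,0,3],[3.8,-1.6,0,0,0,3]]]'

```text
clock: 17.5
eef_pos: [526.3, -29.5, 133.0]
eef_rot: [-2.311, 1.567, -2.687]
wrist_force: [0.9, -0.7, -3.0]
finger_gap: 15.3
```

```bash
python3 orb.py
```

```text
t 17.5 tcp [526.3 -29.5 133. ] F [ 0.9 -0.7 -3. ] M [-0.25  0.13  0.03] gap 15.3 q [-0.12  0.35  1.69 -0.    1.11  0.25]
x [-0.003 -0.002 -1.   ] z [ 0.93  -0.367 -0.002] zyaw -21.5
centre [555.4  44.2] hand dir 248.45862036083707 left 29.741379639162915
[ 4.2 -1.1]
[ 4.2 -0.9]
[ 4.  -0.8]
[ 4.1 -0.8]
[ 4.1 -0.6]
level w [ 0.09 -0.18]
```

jog_arm --moves '[[[4,-1.3,0,0,0,3],[4,-1.1,0,0,0,3],[4,-0.9,0,0,0,3],[4.1,-0.8,0,0,0,3],[4.1,-0.6,0,0,0,3]]]'

```text
clock: 18.0
eef_pos: [547.6, -35.2, 132.8]
eef_rot: [-2.121, 1.567, -2.219]
wrist_force: [-0.6, -0.5, -2.9]
finger_gap: 15.4
```

```bash
python3 orb.py
```

```text
t 18.0 tcp [547.6 -35.2 132.8] F [-0.6 -0.5 -2.9] M [-0.22  0.1  -0.04] gap 15.4 q [-0.13  0.39  1.62 -0.    1.13 -0.03]
x [-0.002 -0.003 -1.   ] z [ 0.995 -0.098 -0.002] zyaw -5.6
centre [555.3  43.6] hand dir 264.35640767093946 left 13.843592329060527
[4.4 0. ]
[4.4 0.2]
[4.2 0.4]
[4.1 0.7]
[4.1 0.8]
level w [ 0.17 -0.13]
```

jog_arm --moves '[[[4.2,0,0,0,0,3],[4.2,0.2,0,0,0,3],[3.7,0.3,0,0,0,2.6],[2.8,0.4,0,0,0,2],[2,0.4,0,0,0,1.4]]]'

```text
clock: 18.5
eef_pos: [565.5, -34.7, 132.5]
eef_rot: [-1.978, 1.567, -1.853]
wrist_force: [-0.8, -0.2, -2.1]
finger_gap: 15.7
```

jog_arm --moves '[[[1,0.3,0,0,0,0.6],[0,0.2,0,0,0,0],[0,0,0,0,0,0],[0,0,0,0,0,0],[0,0,0,0,0,0]]]'

```text
clock: 19.0
eef_pos: [566.6, -34.3, 132.4]
eef_rot: [-1.948, 1.567, -1.811]
wrist_force: [0.1, 0.6, -1.6]
finger_gap: 15.6
```

```bash
python3 orb.py; python3 tilt.py; python3 sw.py
python3 - <<'E'
import numpy as np,cv2
z=np.load('last.npz');cv2.imwrite('pics/end.png',np.hstack([cv2.resize(z['top'][150:260,220:340],(400,367)),cv2.resize(z['side'][90:220,250:390],(400,367))]))
E
```

```text
t 19.0 tcp [566.6 -34.3 132.4] F [ 0.1  0.6 -1.6] M [-0.19 -0.02 -0.03] gap 15.6 q [-0.12  0.43  1.57 -0.    1.14 -0.26]
x [-0.001 -0.004 -1.   ] z [ 0.991  0.136 -0.002] zyaw 7.8
centre [555.8  44.2] hand dir 277.8128498744823 left 0.38715012551767813
[4.3 1. ]
[4.1 1.2]
[4.  1.3]
[3.9 1.3]
[3.9 1.5]
level w [ 0.24 -0.06]
t 19.0 tcp [566.6 -34.3 132.4] F [ 0.1  0.6 -1.6] M [-0.19 -0.02 -0.03] gap 15.6 q [-0.12  0.43  1.57 -0.    1.14 -0.26]
x [-0.001 -0.004 -1.   ] z [ 0.991  0.136 -0.002] zyaw 7.8
pred centre [555.8  44.2] leafmid 555.3 45.6  handle yaw 97.8
top 587 underside z 108.0 (pred 97.7 ) tilt x,y [-0.004  0.003] res 1.4
side 191 underside z 105.7 (pred 97.7 ) tilt x,y [-0.01   0.023] res 0.7
t 19.3 tcp [566.6 -34.2 132.4] F [-0.4 -0.1 -0.9] M [-0.21  0.    0.03] gap 15.5 q [-0.12  0.43  1.57 -0.    1.14 -0.26]
x [-0.001 -0.004 -1.   ] z [ 0.991  0.136 -0.002] zyaw 7.8
top sweet px [300.9 195.8] n 59 surf [554.   44.6 145.7]
  dish ell [288.6 197.3] [33.5 56. ]
  dish z pct [ 28.1 122.7 140.1]
side sweet px [322.9 170.5] n 15 surf [554.3  27.2 133.9]
  dish ell [310.  175.5] [25.2 40.6]
  dish z pct [ 26.9 119.8 132.7]
sweet3d [559.4  45.3 119.5]
```

View pics/end.png

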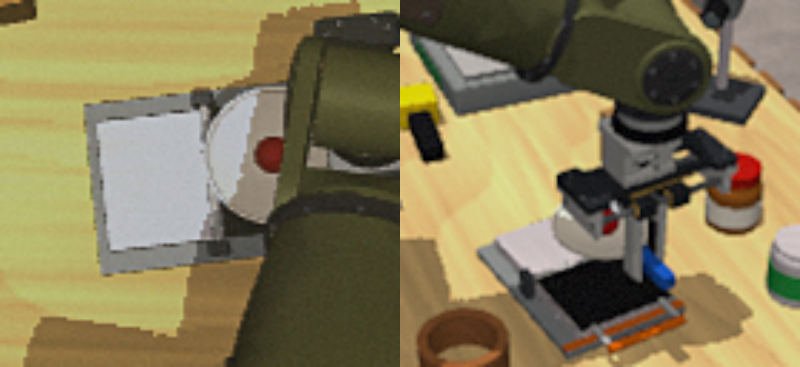

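The dish is level with its handle to the stand's right (blue, at (658,265) in the crop). The sweet is in the middle, partly hidden by the hand. I settle briefly, then hand in.

jog_arm --moves '[[[0,0,0,0,0,0],[0,0,0,0,0,0],[0,0,0,0,0,0],[0,0,0,0,0,0]]]'

```text
clock: 19.8
eef_pos: [566.6, -34.2, 132.3]
eef_rot: [-1.973, 1.567, -1.836]
wrist_force: [0.4, 0.6, -1.6]
finger_gap: 15.6
```

```bash
python3 -c "
from h import *
hand(); print(manip.sign_off())"
```

```text
t 19.8 tcp [566.6 -34.2 132.3] F [ 0.4  0.6 -1.6] M [-0.22  0.03  0.01] gap 15.6 q [-0.12  0.43  1.57 -0.    1.14 -0.26]
x [-0.001 -0.004 -1.   ] z [ 0.991  0.136 -0.002] zyaw 7.8
the job is handed in; nothing more can be done
None
```

I flipped the leaf over by its orange bar so it lies flat with the black face up. I then lifted the white dish by its handle and held it level over the black face for over a second, handle to the stand's front. Last I turned it a quarter turn counter-clockwise and handed in at 19.8 s, still holding it. `sign_off` gives no verdict, so the result rests on my own checks.

- **Leaf:** depth over the black face read about 36.5 mm throughout after the flip, so it lies flat.
- **Dish:** it is about 2 mm from the leaf's middle by the arm's pose, with its floor about 117 mm above the table. Handle direction is within about 0.5° of the stand's right, and tilt is 0.025 rad or less in both views.
- **Sweet:** the hand partly hid it at the end, so the last two-view fix is rough. It was about 4 mm from the centre horizontally, but its height of 119.5 mm disagreed with the expected 133 mm or so. The top view alone agrees that it is in the middle.
- **Other objects:** I did not measure their positions again; none was touched as far as the pictures showed.

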